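# Weigh a pail of printed parts on the sprung counting scale

## Robot

A 6-joint arm with a two-finger parallel gripper is mounted at the origin on the work surface. World frame = base frame: x ahead of the robot, y to its left, z up, the work surface at z = 0. Lengths are in mm, angles in rad, forces in N, time in s.
With the tool pointing down it reaches from about 275 to 1000 mm from the base axis. Payload 8.4 kg.
Tool frame: the origin (TCP) lies midway between the tips of the shut fingers; the grasp point (between the pads) lies 19 mm behind it; z points along the fingers, y is the line along which they close (so a half turn about z gives the same grasp; the last joint's range is limited). The gripper opens to 85 mm and grips with 20 to 120 N. Pads are 22 mm wide; open, the fingers measure 114 mm over their backs; the gripper's body (76 mm by 85 mm) begins 54 mm behind the grasp point. The pads swing forward as they close: fully open they stand 13 mm farther back than shut.
Start: joints at [1.113, 0.353, 1.633, -0, 1.155, -0.002], TCP at [275.112, 561.196, 231.281] pointing down, gripper open.
Joint ranges: [-2.63, 2.63], [-0.92, 2.1], [0.06, 2.66], [-1.3, 4.44], [0, 2.69], [-3.02, 3.02]. Speed limits (rad/s): [2.22, 2.22, 2.79, 3.14, 3.14, 3.14].

## Interface

Orientations are given as [roll, pitch, yaw] about the fixed x, y, z axes, in that order (R = Rz(yaw) Ry(pitch) Rx(roll)).
In Python, from rig import monitor, imaging, r gives the robot as it stands.
- The arm moves only by the tool drive_tool, never from a script. Its argument "plan" is a list of rows, each an object of numbers: "x", "y", "z": the shift along the tool's x, y, z in units of 50 mm (1.0 is 50 mm); "ax", "ay", "az": the turn, a rotation vector about the tool's x, y, z in units of 6 degrees (1.0 is 6 degrees); "hand": the finger opening in mm, from 0 to 85.4. In form: [{"x": .., "y": .., "z": .., "ax": .., "ay": .., "az": .., "hand": ..}, ...]. A call has 1 to 8 rows; each row is the pose to reach, as a shift and turn from the pose commanded when the call began, along the tool's axes at that moment; what a row does not reach only later rows make up. A row lasts 1/10 s, in which the tool goes at most 50 mm and 8.59 degrees, less where a joint would pass 70% of its speed; a pose out of reach is approached as far as the arm can. A call with a gripper value outside its range is refused whole. The fingers move at their own pace and stop on an object; "grip_force" is the grip in N (left out, the last holds). Time passes only in rows, so rows that repeat a pose let the fingers close. It gives the time, the measured TCP pose, the force, the opening and the grip force at its end, in the units of the state.
- monitor.sense(): the state, without advancing time (a new reading comes with each control period).
- imaging.grab_frame(name): name is "scene" or "side" or "wrist"; returns the picture (384x512x3 uint8, red, green, blue); there is no depth.
- imaging.camera_info(name): a dict with "mtx" (3x3 intrinsics, pixels), "R" (3x3) and "t" (3): a world point X has camera coordinates R X + t. Camera axes: x right, y down, z forward; pixel columns grow to the right and rows downward; lengths in mm; the calibration is good to about 2 mm. A picture is of the moment at which its call begins: read the wrist's pose just before it. camera_info takes no time and is no camera call; for the wrist camera it gives the pose at the moment of the call.
- r.sign_off(): hands the job in; it is judged then, once.
The state is a dict: "clock": time; "qpos": joint angles; "qvel": joint speeds; "joint_efforts": joint torques, N m; "eef_pos": TCP position; "tcp_rot": TCP orientation; "contact_force": force on the tool from outside, world axes, zero at the start; "wrist_torque": the same for the moment, N m; "opening": opening from 0.0 (shut) to 1.0 (fully open); "grasp_force": force on a finger pad.
Only numpy, scipy, OpenCV 4.12 (cv2) and the standard library are available. Lean on these libraries where they do the work, as an engineer would, in place of code of your own. Each camera call takes 0.05 s, during which the arm holds its last target. There are 200 camera calls.

## Task

First lift the scale's hinged clear cover all the way back until it rests on its stop. Then lift the orange pail by its handle off its stand and, keeping it upright, set it in the middle of the scale's sprung pan: the pan sinks under the pail's unknown weight, so lower the pail slowly until the pan carries all of that weight, and only then let go, so that the pan neither drops nor springs up. Leave the cover open and the loose parts lying about undisturbed.

Things in the scene. Friction and masses are not known exactly. Their poses are not given: they have to be found in the camera images.
- case: The scale: a white open-topped fixed box, 150 mm (its x) by 170 mm (its y) by 95 mm high, walls 5 mm; origin at the centre of its underside. Its front (-x) carries the grey display ledge (30 mm high, sticking out 35 mm). The cover is hinged along the top of its back (+x) wall. The pan stands in its middle. It may stand left or right, turned a little about z.
- lid (a joint): Angle of the clear, blue-framed cover: 0 closed (flat on the box), 1.75 rad fully open on its stop, leaning 10 degrees back past upright. It falls shut by its own weight when let go before upright, and falls open past upright. It weighs 180 g.
- lid_handle (a point): Middle of the cover's blue handle bar: a round bar 10 mm thick, 84 mm long along the case's y, parallel to the cover's front edge and 40 mm out from it, carried by an arm at each end (fingers fit between bar and cover). Closed, it is 98 mm above the table, 190 mm in front of the hinge. Its axes turn with the cover.
- lid_hinge (a point): Middle of the cover's hinge axis, which runs along the case's y, 95 mm above the table and 75 mm behind the case's centre.
- pan (a joint): How far the pan has sunk, in m: 0 unloaded, 0.05 at its bottom stop. Spring rate 200 N/m: under the pail it sinks about 10 to 42 mm, depending on the pail's weight.
- pan_top (a point): Centre of the top of the round steel pan (110 mm across); unloaded 72 mm above the table, 23 mm below the box's rim.
- stand: Fixed grey stand for the pail: foot 110 mm across, round top 100 mm across with its floor 60 mm above the table and a raised rim 6 mm high round it (88 mm inside). Origin at the centre of its underside. Left or right.
- pail: Orange open pail, 76 mm across at the foot and 88 mm at the rim, 80 mm high, with black parts fixed in it and a rigid black arched handle; 0.25 to 0.9 kg altogether. Origin at the centre of its underside. Starts on the stand.
- pail_grip (a point): Middle of the top bar of the pail's handle: a round bar 10 mm thick, straight for 68 mm along the pail's y, 145 mm above the pail's underside. Pinch it from above across the pail's x.
- sleeve: Bystander, leave alone: black plastic sleeve standing on end, 50 mm across, 34 mm high.
- bracket: Bystander, leave alone: black open square bracket, 42 x 42 x 30 mm.
- disc: Bystander, leave alone: flat flesh-pink disc, 68 mm across, 12 mm high.
- tape: Bystander, leave alone: white tape roll lying flat, 90 mm across, 25 mm high.
- driver: Bystander, leave alone: blue-handled screwdriver lying down, 170 mm long.
- flange: Bystander, leave alone: flat black ring flange, 84 mm across, 12 mm high.
- oil: Bystander, leave alone: small white bottle standing, 44 mm across, 100 mm high.
There are look-alikes about, which are no part of the job. What is shaped like the pail but pink is not meant.

How it is judged (in metres and radians):
On the way, in this order (a step that is already met when the one before it is completed fails the run):
1. the cover is lifted open to its stop (value of joint lid above 1.68 rad), for 0.3 s.
2. the pail hangs clear of its stand from the gripper (z of pail in the frame of stand above 0.08 m and contact force between pail and the fingers above 1 N and contact force between pail and stand below 0.1 N), for 0.2 s.
At the end, for the whole second after the job is handed in: The cover is open on its stop (over 1.65 rad); the pail stands upright (within 0.08 rad) and at rest on the pan, its centre within 17 mm of the pan's, the pan sunk under its weight by more than 5 mm (value of joint lid above 1.65 rad and horizontal distance between pail and pan_top below 0.017 m and z of pail in the frame of pan_top between -0.006 and 0.006 m and angle between pail's own z axis and vertical below 0.08 rad and value of joint pan above 0.005 m and linear speed of pail below 0.02 m/s and velocity of joint pan between -0.02 and 0.02 m/s); the robot touches nothing.
It fails at once if the pan drops or springs up: it moves faster than 0.08 m/s (the pail was dropped, let go too early or pressed down too far) (velocity of joint pan above 0.08 m/s or velocity of joint pan below -0.08 m/s).
It fails at once if the pail tips by more than 0.5 rad (angle between pail's own z axis and vertical above 0.5 rad).
It fails at once if a loose part lying about is moved by more than 25 mm (distance of any of sleeve, bracket, disc, tape, driver, flange, oil from where it was at the start of the episode above 0.025 m).
It also fails if it takes over 67 s, if anything falls off the work surface, if the arm or the gripper's body presses on something with over 40 N, if the wrist force passes 120 N, or if a joint passes its speed limit or range.

## Working session

There is one attempt and no reset: what is moved stays moved. The work goes in short steps, Python scripts to look and compute and a tool call to move; the robot and the scene stay as the last step left them, time stands still between calls to the robot, and variables do not carry over. Pictures are saved under pics/ and viewed, at most 10 in all, crops included, and the job is handed in when it is done.

Besides the shell and the picture viewer there is one more tool, called after ">>>" as a command line: name --argument value ..., lists and objects as JSON in quotes. drive_tool: Moves the arm, as the interface text tells. Its arguments: {"type":"object","properties":{"plan":{"type":"array","items":{"type":"object","properties":{"x":{"type":"number"},"y":{"type":"number"},"z":{"type":"number"},"ax":{"type":"number"},"ay":{"type":"number"},"az":{"type":"number"},"hand":{"type":"number"}}}},"grip_force":{"type":"number"}},"required":["plan"]}

```bash
mkdir -p pics; ls; python3 - <<'E'
from rig import monitor, imaging, r
import cv2,numpy as np
s=monitor.sense();print(s)
for n in("scene","side"):
    im=imaging.grab_frame(n);cv2.imwrite(f"pics/{n}0.png",cv2.resize(im[:,:,::-1],(768,576),interpolation=cv2.INTER_CUBIC))
    cv2.imwrite(f"raw_{n}.png",im[:,:,::-1])
    c=imaging.camera_info(n);print(n,c, -np.array(c["R"]).T@np.array(c["t"]))
E
```

```text
pics
{'clock': 0.0, 'qpos': array([ 1.11259943e+00,  3.53650368e-01,  1.63412707e+00, -1.05886209e-06,
        1.15520326e+00, -2.40861197e-03]), 'qvel': array([ 0.00021451,  0.00046629, -0.00018262, -0.0011247 , -0.00069009,
       -0.00100139]), 'joint_efforts': array([-2.16823268e-03, -6.05253410e+01, -3.42064762e+01, -3.06809416e-04,
        9.66570340e-03,  1.51409654e-05]), 'eef_pos': array([274.9022168 , 560.76951998, 230.56331952]), 'tcp_rot': array([-3.14020462e+00, -2.37511412e-06,  2.68580480e+00]), 'contact_force': array([ 0.02075538, -0.19010107,  0.10507809]), 'wrist_torque': array([ 0.02774342, -0.00431168, -0.05312439]), 'grasp_force': 0.0, 'opening': 0.995564371676591}
scene {'mtx': array([[365.52272473,   0.        , 253.49166818],
       [  0.        , 365.52272473, 197.34822873],
       [  0.        ,   0.        ,   1.        ]]), 'R': array([[ 0.56023655,  0.82822444,  0.01338997],
       [ 0.51450741, -0.33526921, -0.78922537],
       [-0.64916649,  0.44904214, -0.61395767]]), 't': array([-216.8495435 , -118.33833893, 1396.30702267])} [1088.80872141 -487.07580372  766.7814018 ]
side {'mtx': array([[436.27750986,   0.        , 255.88748243],
       [  0.        , 436.27750986, 192.25171553],
       [  0.        ,   0.        ,   1.        ]]), 'R': array([[ 0.7633553 , -0.6459279 ,  0.00811354],
       [-0.4381832 , -0.52699034, -0.72820098],
       [ 0.47464109,  0.55232086, -0.68531562]]), 't': array([-318.90641702,  281.29342745, 1243.35259987])} [-223.44926871 -744.4812162  1059.51457082]
```

View pics/scene0.png

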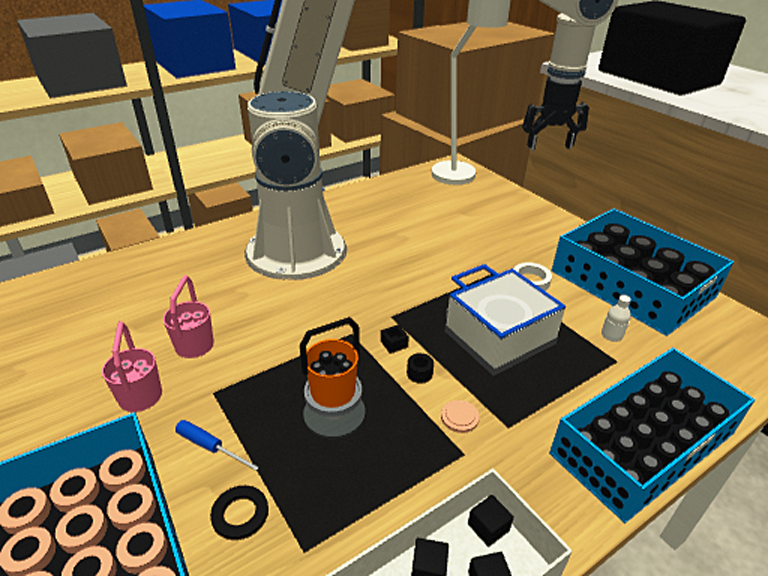

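View pics/side0.png

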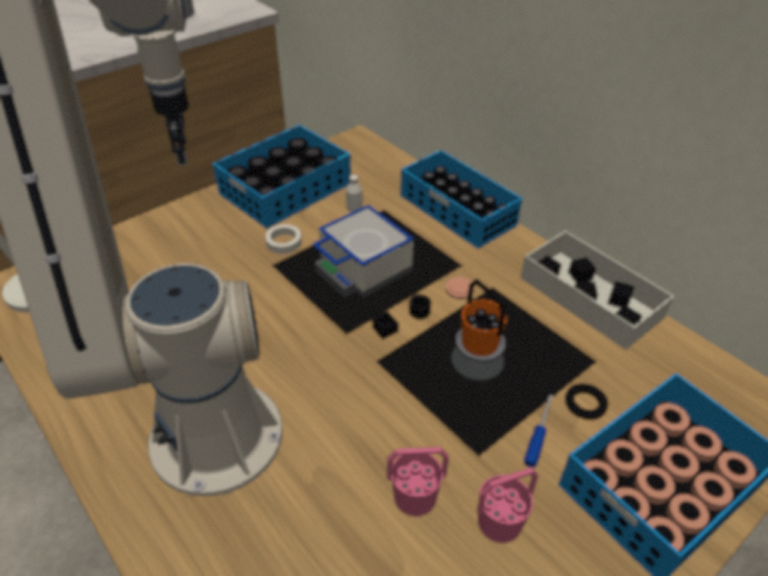

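```bash
python3 - <<'E'
import cv2,numpy as np
T=[]
for n,(u,v) in [("scene",(290,170)),("scene",(185,205)),("side",(195,135)),("side",(285,190))]:
    im=cv2.imread(f"raw_{n}.png");c=cv2.resize(im[v:v+74,u:u+98],(392,296),interpolation=cv2.INTER_CUBIC)
    for k in range(0,98,10):
        cv2.putText(c,str(u+k),(4*k,8),0,.28,(0,255,255));cv2.line(c,(4*k,8),(4*k,14),(0,255,255))
    for k in range(0,74,10):
        cv2.putText(c,str(v+k),(0,4*k+4),0,.28,(0,255,255));cv2.line(c,(20,4*k),(26,4*k),(0,255,255))
    T.append(c)
cv2.imwrite("pics/crops.png",np.vstack([np.hstack(T[:2]),np.hstack(T[2:])]))
E
```

```text
(no output)
```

View pics/crops.png

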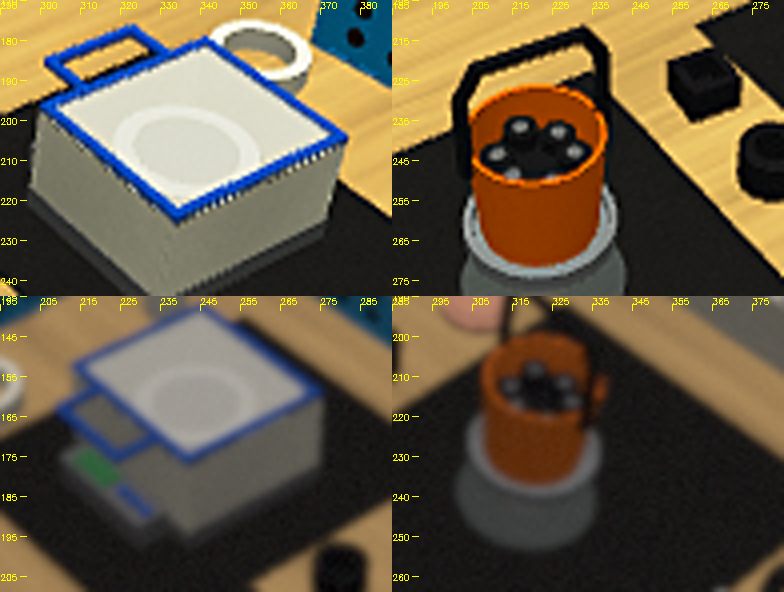

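```bash
cat > h.py <<'E'
from rig import monitor, imaging, r
import numpy as np, cv2
from scipy.optimize import least_squares
from scipy.spatial.transform import Rotation as Ro
def proj(c,X):
    p=(np.array(c["R"])@np.atleast_2d(X).T).T+c["t"]; p=p@np.array(c["mtx"]).T
    return p[:,:2]/p[:,2:]
def ray(c,uv,z):
    d=np.linalg.inv(c["mtx"])@[*uv,1]; R=np.array(c["R"]);o=-R.T@c["t"];d=R.T@d
    return o+d*(z-o[2])/d[2]
def W(p,L):
    a=p[2];L=np.atleast_2d(L);return np.c_[p[0]+np.cos(a)*L[:,0]-np.sin(a)*L[:,1],p[1]+np.sin(a)*L[:,0]+np.cos(a)*L[:,1],L[:,2]]
E
python3 - <<'E'
from h import *
C={n:imaging.camera_info(n) for n in("scene","side")}
obs={"scene":[(300,196),(341,180),(376,204),(334,224),(302,184),(323,177)],"side":[(214.5,152),(243,137.5),(275,158),(242,175),(211,162),(224,174)]}
for n in obs: print(n,[np.round(ray(C[n],u,98)).tolist() for u in obs[n]])
# scene order: left,top,right,bottom,h1,h2
def L(w):return {"scene":[(-75,-w,98),(-75,w,98),(75,w,98),(75,-w,98),(-115,-42,98),(-115,42,98)],
 "side":[(-75,w,98),(75,w,98),(75,-w,98),(-75,-w,98),(-115,42,98),(-115,-42,98)]}
f=lambda p:np.concatenate([(proj(C[n],W(p,L(p[3])[n]))-obs[n]).ravel() for n in obs])
s=least_squares(f,[550,150,0,85],x_scale=[10,10,.1,1]);print(s.x,np.round(s.fun.reshape(-1,2),1).tolist())
ob={"scene":[(205,222),(232,213)],"side":[(313,189.5),(337,209)]}
for n in ob: print(n,[np.round(ray(C[n],u,205)).tolist() for u in ob[n]])
# orange rim ellipse/blob centres
for n,z in(("scene",100),("side",100)):
    h=cv2.cvtColor(cv2.imread(f"raw_{n}.png"),cv2.COLOR_BGR2HSV);m=cv2.inRange(h,(5,200,80),(12,255,255))
    k,l,st,ce=cv2.connectedComponentsWithStats(m);i=1+np.argmax(st[1:,4]);x,y,w,hh,a=st[i];print(n,st[i],ray(C[n],(x+w/2-.5,y+hh/2-.5),z))
def fit(h):
    f=lambda p:np.concatenate([(proj(C[n],W(p,[(0,-p[3],h),(0,p[3],h)] if n=="scene" else [(0,p[3],h),(0,-p[3],h)]))-ob[n]).ravel() for n in ob])
    s=least_squares(f,[600,-150,.0,34],x_scale=[10,10,.1,1]);print(s.x,np.round(s.fun,1))
fit(205);fit(210)
E
```

```text
scene [[452.0, 123.0, 98.0], [459.0, 287.0, 98.0], [604.0, 285.0, 98.0], [600.0, 120.0, 98.0], [408.0, 168.0, 98.0], [416.0, 250.0, 98.0]]
side [[464.0, 284.0, 98.0], [597.0, 287.0, 98.0], [607.0, 121.0, 98.0], [461.0, 125.0, 98.0], [422.0, 247.0, 98.0], [418.0, 167.0, 98.0]]
[ 5.30744695e+02  2.03608963e+02 -1.59907108e-02  8.28683179e+01] [[0.2, 0.4], [-0.3, -0.5], [0.7, 0.5], [0.9, 0.9], [0.3, 1.5], [-0.3, 0.4], [-2.2, 0.3], [2.4, -0.8], [-0.3, 0.6], [-1.1, 1.3], [-1.3, 0.5], [0.0, 0.9]]
scene [[510.0, -221.0, 205.0], [517.0, -153.0, 205.0]]
side [[502.0, -152.0, 205.0], [497.0, -250.0, 205.0]]
scene [204 226  34  45 895] [ 510.46400588 -185.37803281  100.        ]
side [308 199  25  37 428] [ 519.8481308  -179.02765721  100.        ]
[ 5.09871902e+02 -1.90394283e+02 -8.04557151e-03  4.01849454e+01] [-3.8  1.3 -0.6 -1.9  1.4 -1.5 -2.  -5.9]
[ 5.10813169e+02 -1.91898119e+02 -7.18164350e-03  4.00059041e+01] [-4.3  0.1 -1.1 -3.1  2.2 -2.6 -1.2 -7.1]
```

```bash
cat >> h.py <<'E'
def go(*targets,cur=None):
    """targets: world (x,y,z,roll,pitch,yaw) -> rows in drive units, from the present pose"""
    s=monitor.sense();p=np.array(s["eef_pos"]) if cur is None else np.array(cur[:3]);R=Ro.from_euler("xyz",s["tcp_rot"] if cur is None else cur[3:])
    for t in targets:
        d=R.inv().apply(np.array(t[:3])-p)/50;w=(R.inv()*Ro.from_euler("xyz",t[3:])).as_rotvec()*180/np.pi/6
        print(np.round(d,2),np.round(w,2))
E
python3 - <<'E'
from h import *
go((416,205,235,np.pi,0,np.pi/2-.016))
E
```

```text
[-5.67 -5.15 -0.08] [-1.00e-02  1.00e-02  1.08e+01]
```

>>> drive_tool --plan '[{"x":-0.71,"y":-0.64,"az":1.35,"hand":85},{"x":-1.42,"y":-1.29,"az":2.7,"hand":85},{"x":-2.13,"y":-1.93,"az":4.05,"hand":85},{"x":-2.84,"y":-2.58,"az":5.4,"hand":85},{"x":-3.54,"y":-3.22,"az":6.75,"hand":85},{"x":-4.25,"y":-3.86,"az":8.1,"hand":85},{"x":-5.0,"y":-4.5,"az":9.5,"hand":85},{"x":-5.67,"y":-5.15,"az":10.8,"hand":85}]'

```text
invalid input
```

```bash
python3 - <<'E'
from h import *
s=monitor.sense();print(s["eef_pos"],s["tcp_rot"])
c=imaging.camera_info("wrist");im=imaging.grab_frame("wrist")[:,:,::-1].copy()
import pickle;pickle.dump((c,im),open("w1.pkl","wb"))
print(c, -np.array(c["R"]).T@c["t"])
p=proj(c,W([530.7,203.6,-.016],[(-115,-42,98),(-115,42,98),(0,0,72),(-75,-85,98),(-75,85,98)]));print(p)
cv2.imwrite("pics/w1.png",cv2.resize(im,(768,576)))
E
```

```text
[274.90433011 560.81091574 230.62917724] [-3.14031251e+00 -1.39794562e-05  2.68583350e+00]
{'mtx': array([[283.2075914 ,   0.        , 252.51805862],
       [  0.        , 283.2075914 , 192.75512223],
       [  0.        ,   0.        ,   1.        ]]), 'R': array([[ 0.44063426,  0.8976861 , -0.00105793],
       [ 0.86745843, -0.42549299,  0.25782084],
       [ 0.23099204, -0.1145224 , -0.96619216]]), 't': array([-624.55827156,  -32.30030071,  378.89376148])} [215.69949615 590.30554939 373.75113673]
[[ 21.27389108 414.9051809 ]
 [ 76.28834574 392.96821306]
 [108.33472834 442.27294054]
 [ 13.46178661 446.30191282]
 [122.96823117 404.13034397]]
```

View pics/w1.png

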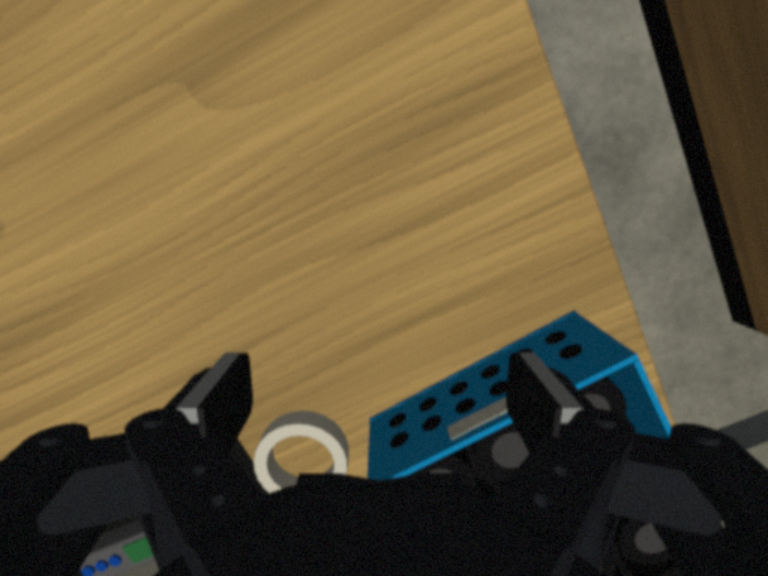

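The move was refused, perhaps because of the missing keys. The picture only shows the empty table beside the tape and crate. I'll send full rows.

>>> drive_tool --plan '[{"x":-0.71,"y":-0.64,"z":0,"ax":0,"ay":0,"az":1.35,"hand":85},{"x":-1.42,"y":-1.29,"z":0,"ax":0,"ay":0,"az":2.7,"hand":85},{"x":-2.13,"y":-1.93,"z":0,"ax":0,"ay":0,"az":4.05,"hand":85},{"x":-2.84,"y":-2.58,"z":0,"ax":0,"ay":0,"az":5.4,"hand":85},{"x":-3.54,"y":-3.22,"z":0,"ax":0,"ay":0,"az":6.75,"hand":85},{"x":-4.25,"y":-3.86,"z":0,"ax":0,"ay":0,"az":8.1,"hand":85},{"x":-5.0,"y":-4.5,"z":0,"ax":0,"ay":0,"az":9.5,"hand":85},{"x":-5.67,"y":-5.15,"z":0,"ax":0,"ay":0,"az":10.8,"hand":85}]' --grip_force 25

```text
clock: 0.95
eef_pos: [416.8, 203.3, 231.3]
tcp_rot: [3.141, -0.0, 1.549]
contact_force: [0.8, 0.5, -0.5]
opening: 0.992
grasp_force: 0.0
```

```bash
python3 - <<'E'
from h import *
s=monitor.sense();print(s["eef_pos"],s["tcp_rot"])
c=imaging.camera_info("wrist");im=imaging.grab_frame("wrist")[:,:,::-1].copy()
import pickle;pickle.dump((c,im),open("w1.pkl","wb"))
print(-np.array(c["R"]).T@c["t"])
for u,v in [(-115,-42),(-115,42),(-75,-82),(-75,82)]: print(proj(c,W([530.7,203.6,-.016],(u,v,98)))[0]*1.5)
cv2.imwrite("pics/w2.png",cv2.resize(im,(768,576)))
E
```

```text
[416.79573535 203.28570581 231.33534097] [ 3.14119721e+00 -1.92575706e-05  1.54906613e+00]
[417.45031203 269.13006129 374.48862429]
[378.67868932 333.62989138]
[377.85074286 210.75421346]
[434.80749237 385.68330259]
[442.17475397 144.68476703]
```

View pics/w2.png

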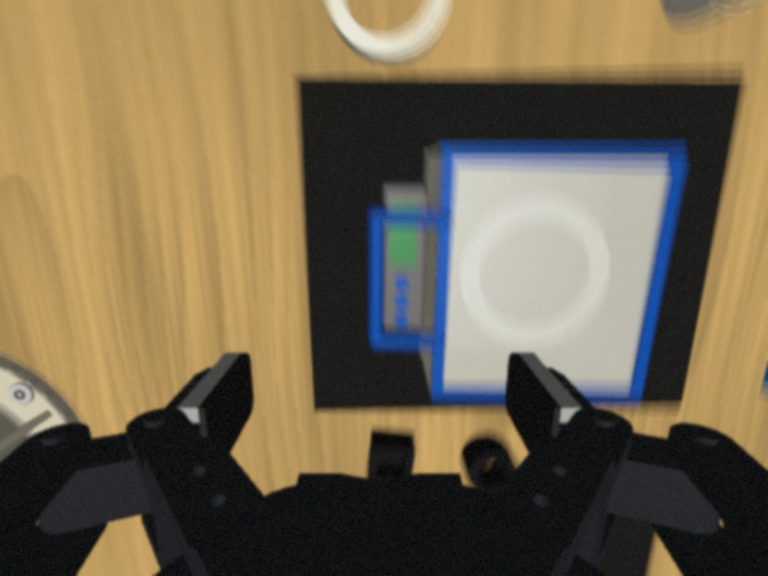

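>>> drive_tool --plan '[{"x":0,"y":0,"z":0.5,"ax":0,"ay":0,"az":0,"hand":34},{"x":0,"y":0,"z":1.0,"ax":0,"ay":0,"az":0,"hand":34},{"x":0,"y":0,"z":1.5,"ax":0,"ay":0,"az":0,"hand":34},{"x":0,"y":0,"z":1.7,"ax":0,"ay":0,"az":0,"hand":34},{"x":0,"y":0,"z":1.7,"ax":0,"ay":0,"az":0,"hand":34},{"x":0,"y":0,"z":1.7,"ax":0,"ay":0,"az":0,"hand":34}]'

```text
clock: 1.6
eef_pos: [416.7, 205.5, 146.9]
tcp_rot: [3.141, -0.0, 1.555]
contact_force: [0.3, -0.6, -0.1]
opening: 0.399
grasp_force: 0.0
```

```bash
python3 - <<'E'
from h import *
s=monitor.sense();print(s["eef_pos"],s["tcp_rot"])
c=imaging.camera_info("wrist");im=imaging.grab_frame("wrist")
h=cv2.cvtColor(im,cv2.COLOR_RGB2HSV);m=cv2.inRange(h,(105,150,80),(125,255,255))
cv2.imwrite("w3.png",im[:,:,::-1])
p=proj(c,W([530.7,203.6,-.016],[(-115,-42,98),(-115,0,98),(-115,42,98)]));print(p)
for v in range(int(p[2,1]-10),int(p[0,1])+10,8):
    u=np.where(m[v,:])[0];print(v,[ (g[0],g[-1],np.round(ray(c,((g[0]+g[-1])/2,v),98)[:2],1).tolist()) for g in np.split(u,np.where(np.diff(u)>1)[0]+1) if len(g)>2])
E
```

```text
[416.68162434 205.51162529 146.91518773] [ 3.14120383e+00 -2.18306930e-04  1.55509038e+00]
[[252.35352074 265.41116113]
 [252.33164681 212.54780386]
 [252.30730218 153.71344136]]
143 [(np.int64(309), np.int64(320), [458.2, 253.9])]
151 [(np.int64(241), np.int64(319), [435.1, 249.0])]
159 [(np.int64(241), np.int64(318), [434.8, 243.5])]
167 [(np.int64(241), np.int64(254), [412.9, 238.4]), (np.int64(308), np.int64(318), [457.8, 237.7])]
175 [(np.int64(241), np.int64(254), [412.8, 232.8]), (np.int64(307), np.int64(317), [457.3, 232.1])]
183 [(np.int64(241), np.int64(254), [412.7, 227.2]), (np.int64(307), np.int64(317), [457.6, 226.4])]
191 [(np.int64(241), np.int64(254), [412.6, 221.4]), (np.int64(306), np.int64(316), [457.1, 220.7])]
199 [(np.int64(241), np.int64(254), [412.5, 215.6]), (np.int64(306), np.int64(316), [457.3, 214.9]), (np.int64(509), np.int64(511), [597.7, 212.6])]
207 [(np.int64(241), np.int64(254), [412.3, 209.7]), (np.int64(266), np.int64(276), [429.1, 209.4]), (np.int64(305), np.int64(315), [456.8, 208.9]), (np.int64(507), np.int64(511), [598.3, 206.6])]
215 [(np.int
[... 335 characters left out ...]
31 [(np.int64(241), np.int64(254), [412.0, 191.3]), (np.int64(304), np.int64(314), [456.7, 190.6]), (np.int64(502), np.int64(511), [600.5, 188.3])]
239 [(np.int64(242), np.int64(254), [412.2, 185.0]), (np.int64(265), np.int64(276), [428.7, 184.8]), (np.int64(500), np.int64(511), [601.1, 182.0])]
247 [(np.int64(242), np.int64(254), [412.1, 178.6]), (np.int64(498), np.int64(510), [601.4, 175.6])]
255 [(np.int64(242), np.int64(254), [411.9, 172.1]), (np.int64(496), np.int64(508), [601.3, 169.1])]
263 [(np.int64(242), np.int64(284), [423.1, 165.3]), (np.int64(494), np.int64(506), [601.2, 162.4])]
271 [(np.int64(244), np.int64(286), [424.5, 158.6]), (np.int64(492), np.int64(503), [600.7, 155.7])]
```

>>> drive_tool --plan '[{"x":0,"y":-0.08,"z":0.3,"ax":0,"ay":0,"az":0,"hand":34},{"x":0,"y":-0.08,"z":0.8,"ax":0,"ay":0,"az":0,"hand":34},{"x":0,"y":-0.08,"z":1.2,"ax":0,"ay":0,"az":0,"hand":34},{"x":0,"y":-0.08,"z":1.36,"ax":0,"ay":0,"az":0,"hand":34},{"x":0,"y":-0.08,"z":1.36,"ax":0,"ay":0,"az":0,"hand":34},{"x":0,"y":-0.08,"z":1.36,"ax":0,"ay":0,"az":0,"hand":5},{"x":0,"y":-0.08,"z":1.36,"ax":0,"ay":0,"az":0,"hand":5},{"x":0,"y":-0.08,"z":1.36,"ax":0,"ay":0,"az":0,"hand":5}]' --grip_force 30

```text
clock: 2.45
eef_pos: [413.5, 205.7, 79.4]
tcp_rot: [3.139, -0.001, 1.555]
contact_force: [1.9, -0.6, 3.7]
opening: 0.105
grasp_force: 29.5
```

>>> drive_tool --plan '[{"x":0,"y":0.01,"z":-0.19,"ax":0,"ay":0,"az":0,"hand":5},{"x":0,"y":0.05,"z":-0.57,"ax":0,"ay":0,"az":0,"hand":5},{"x":0,"y":0.15,"z":-1.01,"ax":0,"ay":0,"az":0,"hand":5},{"x":0,"y":0.32,"z":-1.48,"ax":0,"ay":0,"az":0,"hand":5},{"x":0,"y":0.55,"z":-1.91,"ax":0,"ay":0,"az":0,"hand":5},{"x":0,"y":0.83,"z":-2.32,"ax":0,"ay":0,"az":0,"hand":5},{"x":0,"y":1.17,"z":-2.68,"ax":0,"ay":0,"az":0,"hand":5},{"x":0,"y":1.49,"z":-2.95,"ax":0,"ay":0,"az":0,"hand":5}]'

```text
clock: 3.25
eef_pos: [486.7, 204.0, 227.6]
tcp_rot: [-3.141, -0.0, 1.555]
contact_force: [-1.0, 2.0, -2.0]
opening: 0.102
grasp_force: 29.8
```

>>> drive_tool --plan '[{"x":0,"y":0.33,"z":-0.22,"ax":0,"ay":0,"az":0,"hand":5},{"x":0,"y":0.69,"z":-0.42,"ax":0,"ay":0,"az":0,"hand":5},{"x":0,"y":1.08,"z":-0.58,"ax":0,"ay":0,"az":0,"hand":5},{"x":0,"y":1.48,"z":-0.69,"ax":0,"ay":0,"az":0,"hand":5},{"x":0,"y":1.89,"z":-0.76,"ax":0,"ay":0,"az":0,"hand":5},{"x":0,"y":2.31,"z":-0.79,"ax":0,"ay":0,"az":0,"hand":5},{"x":0,"y":2.69,"z":-0.77,"ax":0,"ay":0,"az":0,"hand":5},{"x":0,"y":3.0,"z":-0.72,"ax":0,"ay":0,"az":0,"hand":5}]'

```text
clock: 4.05
eef_pos: [637.3, 201.1, 263.0]
tcp_rot: [-3.142, 0.0, 1.555]
contact_force: [-0.7, -1.6, -3.0]
opening: 0.1
grasp_force: 30.6
```

>>> drive_tool --plan '[{"x":0,"y":0.03,"z":0,"ax":0,"ay":0,"az":0,"hand":5},{"x":0,"y":0.03,"z":0,"ax":0,"ay":0,"az":0,"hand":50},{"x":0,"y":0.03,"z":0,"ax":0,"ay":0,"az":0,"hand":50},{"x":0,"y":0.03,"z":0,"ax":0,"ay":0,"az":0,"hand":50},{"x":0,"y":0.03,"z":-0.5,"ax":0,"ay":0,"az":0,"hand":50},{"x":0,"y":0.03,"z":-1.0,"ax":0,"ay":0,"az":0,"hand":50},{"x":0,"y":0.03,"z":-1.6,"ax":0,"ay":0,"az":0,"hand":50},{"x":0,"y":0.03,"z":-1.6,"ax":0,"ay":0,"az":0,"hand":50}]'

```text
clock: 4.85
eef_pos: [639.4, 202.4, 346.7]
tcp_rot: [3.135, -0.002, 1.555]
contact_force: [0.8, 0.6, 0.8]
opening: 0.586
grasp_force: 0.0
```

```bash
python3 - <<'E'
from h import *
C={n:imaging.camera_info(n) for n in("scene","side")}
T=[]
for n in C:
    im=imaging.grab_frame(n)[:,:,::-1].copy();cv2.imwrite(f"raw2_{n}.png",im)
    p=W([527.5,203.6,-.0157],[(108,-42,282),(108,42,282)]);q=proj(C[n],p)
    print(n,q)
    u,v=q.mean(0).astype(int)-[45,30]
    T.append(cv2.resize(im[v:v+100,u:u+95],(380,400),interpolation=cv2.INTER_CUBIC));print(u,v)
cv2.imwrite("pics/lid.png",np.hstack(T))
go((512,-185,300,np.pi,0,np.pi/2),(420,120,330,np.pi,0,np.pi/2))
E
```

```text
scene [[367.35507387 169.24088659]
 [390.73132448 159.44581525]]
334 134
side [[275.49040801 105.43417224]
 [259.24616674  95.02165503]]
222 70
[-7.78 -2.4   0.84] [ 0.01 -0.   -0.15]
[-1.71 -4.33  0.24] [ 0.01 -0.   -0.15]
```

View pics/lid.png

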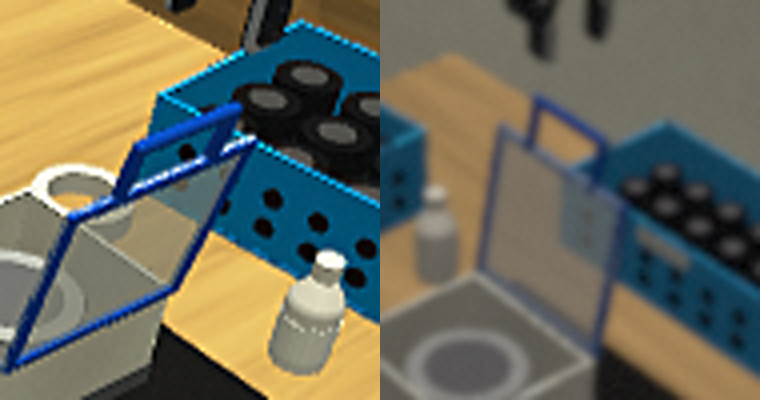

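>>> drive_tool --plan '[{"x":-0.4,"y":-0.7,"z":0,"ax":0,"ay":0,"az":0,"hand":50},{"x":-0.8,"y":-1.4,"z":0,"ax":0,"ay":0,"az":0,"hand":50},{"x":-1.2,"y":-2.1,"z":0,"ax":0,"ay":0,"az":0,"hand":50},{"x":-1.3,"y":-2.2,"z":0,"ax":0,"ay":0,"az":0,"hand":50},{"x":-1.3,"y":-2.2,"z":0,"ax":0,"ay":0,"az":0,"hand":50},{"x":-1.3,"y":-2.2,"z":0,"ax":0,"ay":0,"az":0,"hand":50}]'

```text
clock: 5.55
eef_pos: [527.9, 138.8, 341.5]
tcp_rot: [3.141, -0.0, 1.555]
contact_force: [-0.3, -0.3, 0.3]
opening: 0.585
grasp_force: 0.0
```

```bash
python3 - <<'E'
from h import *
import pickle
s=monitor.sense();print(s["eef_pos"])
c=imaging.camera_info("wrist");im=imaging.grab_frame("wrist")[:,:,::-1].copy();pickle.dump((c,im),open("pan.pkl","wb"))
L=[(55*np.cos(a),55*np.sin(a),72) for a in np.linspace(0,6.28,40)]
for o,col in((W([527.5,203.6,-.0157],L),(0,255,0)),(W([527.5,203.6,-.0157],[(-75,-85,95),(-75,85,95),(75,85,95),(75,-85,95)]),(0,0,255))):
    cv2.polylines(im,[(proj(c,o)*16).astype(int)],True,col,1,cv2.LINE_AA,4)
print(proj(c,[527.5,203.6,72]))
cv2.imwrite("pics/pan.png",cv2.resize(im,(768,576)))
go((512,-185,300,np.pi,0,np.pi/2))
E
```

```text
[527.85858657 138.77223927 341.47065553]
[[252.16183782 117.92782099]]
[-6.48 -0.22  0.83] [-0.   -0.   -0.15]
```

View pics/pan.png

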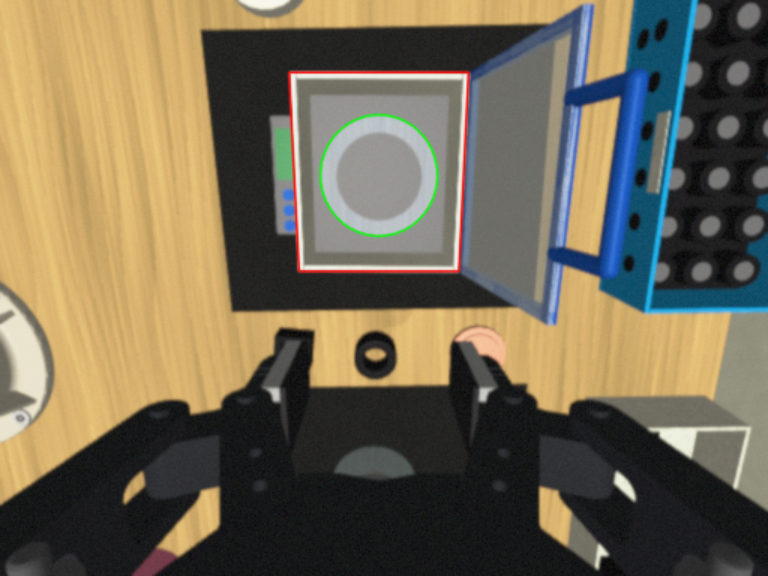

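>>> drive_tool --plan '[{"x":-0.9,"y":-0.03,"z":0,"ax":0,"ay":0,"az":-0.15,"hand":50},{"x":-1.9,"y":-0.06,"z":0,"ax":0,"ay":0,"az":-0.15,"hand":50},{"x":-2.9,"y":-0.1,"z":0,"ax":0,"ay":0,"az":-0.15,"hand":50},{"x":-3.9,"y":-0.13,"z":0.3,"ax":0,"ay":0,"az":-0.15,"hand":50},{"x":-4.9,"y":-0.17,"z":0.7,"ax":0,"ay":0,"az":-0.15,"hand":50},{"x":-5.8,"y":-0.2,"z":1.1,"ax":0,"ay":0,"az":-0.15,"hand":50},{"x":-6.48,"y":-0.22,"z":1.5,"ax":0,"ay":0,"az":-0.15,"hand":50},{"x":-6.48,"y":-0.22,"z":1.5,"ax":0,"ay":0,"az":-0.15,"hand":50}]'

```text
clock: 6.4
eef_pos: [510.2, -188.9, 263.2]
tcp_rot: [-3.137, -0.0, 1.567]
contact_force: [-0.2, 0.3, 0.9]
opening: 0.584
grasp_force: 0.0
```

>>> drive_tool --plan '[{"x":0,"y":0,"z":0,"ax":0,"ay":0,"az":0,"hand":50},{"x":0,"y":0,"z":0,"ax":0,"ay":0,"az":0,"hand":50}]'

```text
clock: 6.6
eef_pos: [512.0, -184.7, 267.0]
tcp_rot: [3.141, -0.0, 1.571]
contact_force: [0.5, -0.4, 0.3]
opening: 0.586
grasp_force: 0.0
```

```bash
python3 - <<'E'
from h import *
import pickle
s=monitor.sense();print(s["eef_pos"],s["tcp_rot"])
c=imaging.camera_info("wrist");im=imaging.grab_frame("wrist")[:,:,::-1].copy();pickle.dump((c,im),open("pail.pkl","wb"))
o=[512,-186,0]
cv2.polylines(im,[(proj(c,W(o,[(44*np.cos(a),44*np.sin(a),140) for a in np.linspace(0,6.28,40)]))*16).astype(int)],True,(0,255,0),1,cv2.LINE_AA,4)
cv2.polylines(im,[(proj(c,W(o,[(0,-34,205),(0,34,205)]))*16).astype(int)],True,(0,0,255),1,cv2.LINE_AA,4)
print(proj(c,W(o,[(0,-34,205),(0,34,205)])),proj(c,[[512,-186,140]]))
cv2.imwrite("pics/pail.png",cv2.resize(im,(768,576)))
E
```

```text
[ 512.02424627 -184.69720078  266.9947482 ] [ 3.14120189e+00 -3.49098867e-04  1.57106233e+00]
[[253.53481609 249.36687455]
 [253.59723968 164.15883185]] [[253.32846802 187.90131331]]
```

View pics/pail.png

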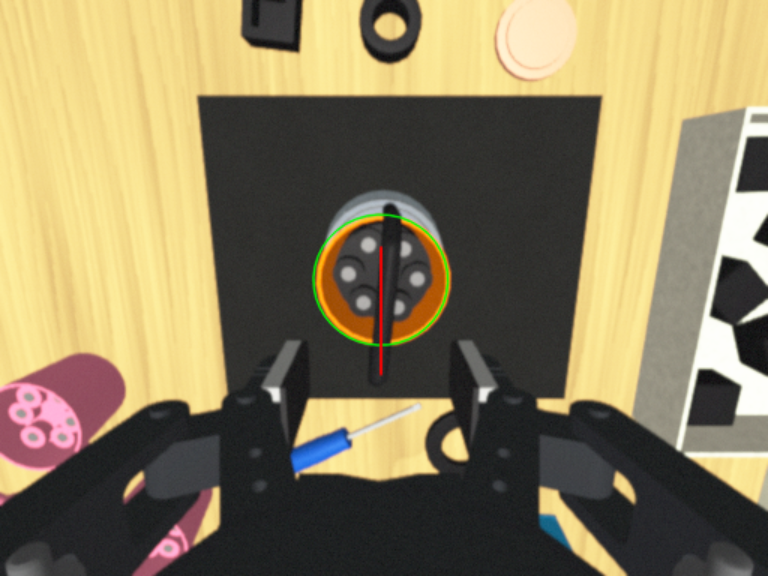

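>>> drive_tool --plan '[{"x":-0.02,"y":0.025,"z":0.4,"ax":0,"ay":0,"az":0.76,"hand":50},{"x":-0.02,"y":0.025,"z":0.8,"ax":0,"ay":0,"az":0.76,"hand":40},{"x":-0.02,"y":0.025,"z":1.2,"ax":0,"ay":0,"az":0.76,"hand":40},{"x":-0.02,"y":0.025,"z":1.5,"ax":0,"ay":0,"az":0.76,"hand":40},{"x":-0.02,"y":0.025,"z":1.62,"ax":0,"ay":0,"az":0.76,"hand":40},{"x":-0.02,"y":0.025,"z":1.62,"ax":0,"ay":0,"az":0.76,"hand":40},{"x":-0.02,"y":0.025,"z":1.62,"ax":0,"ay":0,"az":0.76,"hand":18},{"x":-0.02,"y":0.025,"z":1.62,"ax":0,"ay":0,"az":0.76,"hand":18}]' --grip_force 30

```text
clock: 7.45
eef_pos: [513.1, -186.4, 186.9]
tcp_rot: [3.14, 0.0, 1.491]
contact_force: [-0.8, 0.3, -0.5]
opening: 0.215
grasp_force: 0.0
```

>>> drive_tool --plan '[{"x":0,"y":0,"z":0,"ax":0,"ay":0,"az":0,"hand":5},{"x":0,"y":0,"z":0,"ax":0,"ay":0,"az":0,"hand":5},{"x":0,"y":0,"z":0,"ax":0,"ay":0,"az":0,"hand":5},{"x":0,"y":0,"z":0,"ax":0,"ay":0,"az":0,"hand":5}]' --grip_force 60

```text
clock: 7.85
eef_pos: [513.3, -186.6, 186.7]
tcp_rot: [3.139, 0.0, 1.491]
contact_force: [2.3, 0.4, 6.0]
opening: 0.091
grasp_force: 58.7
```

>>> drive_tool --plan '[{"x":0,"y":0,"z":-0.1,"ax":0,"ay":0,"az":0,"hand":5},{"x":0,"y":0,"z":-0.3,"ax":0,"ay":0,"az":0,"hand":5},{"x":0,"y":0,"z":-0.6,"ax":0,"ay":0,"az":0,"hand":5},{"x":0,"y":0,"z":-0.9,"ax":0,"ay":0,"az":0,"hand":5},{"x":0,"y":0,"z":-1.2,"ax":0,"ay":0,"az":0,"hand":5},{"x":0,"y":0,"z":-1.4,"ax":0,"ay":0,"az":0,"hand":5},{"x":0,"y":0,"z":-1.5,"ax":0,"ay":0,"az":0,"hand":5},{"x":0,"y":0,"z":-1.5,"ax":0,"ay":0,"az":0,"hand":5}]'

```text
clock: 8.65
eef_pos: [512.4, -186.4, 261.3]
tcp_rot: [3.141, 0.0, 1.491]
contact_force: [1.0, 0.1, -3.2]
opening: 0.089
grasp_force: 58.6
```

>>> drive_tool --plan '[{"x":0,"y":0,"z":0,"ax":0,"ay":0,"az":0,"hand":5},{"x":0,"y":0,"z":0,"ax":0,"ay":0,"az":0,"hand":5},{"x":0,"y":0,"z":0,"ax":0,"ay":0,"az":0,"hand":5},{"x":0,"y":0,"z":0,"ax":0,"ay":0,"az":0,"hand":5}]'

```text
clock: 9.05
eef_pos: [512.2, -186.3, 260.4]
tcp_rot: [-3.141, -0.0, 1.491]
contact_force: [0.4, -0.2, -3.2]
opening: 0.09
grasp_force: 58.6
```

```bash
python3 - <<'E'
from h import *
import pickle
s=monitor.sense();print(s["eef_pos"],s["tcp_rot"],s["contact_force"],s["wrist_torque"])
c=imaging.camera_info("wrist");im=imaging.grab_frame("wrist")[:,:,::-1].copy();pickle.dump((c,im),open("lift.pkl","wb"))
h=cv2.cvtColor(im,cv2.COLOR_BGR2HSV);m=cv2.inRange(h,(5,150,80),(20,255,255));m=cv2.morphologyEx(m,cv2.MORPH_OPEN,np.ones((2,2)))
k,l,st,ce=cv2.connectedComponentsWithStats(m);i=1+np.argmax(st[1:,4]);print(st[i])
dz=s["eef_pos"][2]-186.7
z=140+dz;p=(l==i)
pts=cv2.convexHull(np.argwhere(p)[:,::-1].astype(np.float32))[:,0]
X=np.array([ray(c,q,z)[:2] for q in pts]);f=lambda a:np.hypot(*(X-a[:2]).T)-a[2]
a=least_squares(f,[*X.mean(0),44],loss="soft_l1");print("rim",a.x,np.abs(a.fun).mean(),"rel tcp",a.x[:2]-s["eef_pos"][:2])
go((527.5,203.6,s["eef_pos"][2],*s["tcp_rot"]))
E
```

```text
[ 512.1848351  -186.31126127  260.37381377] [-3.14089189e+00 -1.84180274e-04  1.49090690e+00] [ 0.42570733 -0.16363271 -3.19157085] [ 0.04658247 -0.01590382 -0.03270843]
[ 263  151   55  106 1611]
rim [ 513.22663032 -186.38512975   43.6582513 ] 1.3016063970292615 rel tcp [ 1.04179522 -0.07386848]
[ 7.8  -0.32  0.  ] [0. 0. 0.]
```

>>> drive_tool --plan '[{"x":0.15,"y":-0.01,"z":0,"ax":0,"ay":0,"az":0,"hand":5},{"x":0.45,"y":-0.02,"z":0,"ax":0,"ay":0,"az":0,"hand":5},{"x":0.9,"y":-0.04,"z":0,"ax":0,"ay":0,"az":0,"hand":5},{"x":1.4,"y":-0.06,"z":0,"ax":0,"ay":0,"az":0,"hand":5},{"x":2.0,"y":-0.09,"z":0,"ax":0,"ay":0,"az":0,"hand":5},{"x":2.6,"y":-0.11,"z":0,"ax":0,"ay":0,"az":0,"hand":5},{"x":3.2,"y":-0.14,"z":0,"ax":0,"ay":0,"az":0,"hand":5},{"x":3.8,"y":-0.17,"z":0,"ax":0,"ay":0,"az":0,"hand":5}]'

```text
clock: 9.9
eef_pos: [518.6, 6.1, 260.9]
tcp_rot: [3.142, -0.0, 1.491]
contact_force: [0.9, -0.7, -4.1]
opening: 0.092
grasp_force: 58.5
```

>>> drive_tool --plan '[{"x":0.6,"y":-0.03,"z":0,"ax":0,"ay":0,"az":0,"hand":5},{"x":1.2,"y":-0.05,"z":0,"ax":0,"ay":0,"az":0,"hand":5},{"x":1.8,"y":-0.08,"z":0,"ax":0,"ay":0,"az":0,"hand":5},{"x":2.4,"y":-0.1,"z":0,"ax":0,"ay":0,"az":0,"hand":5},{"x":2.9,"y":-0.12,"z":0,"ax":0,"ay":0,"az":0,"hand":5},{"x":3.4,"y":-0.15,"z":0,"ax":0,"ay":0,"az":0,"hand":5},{"x":3.75,"y":-0.16,"z":0,"ax":0,"ay":0,"az":0,"hand":5},{"x":4.0,"y":-0.17,"z":0,"ax":0,"ay":0,"az":0,"hand":5}]'

```text
clock: 10.7
eef_pos: [526.1, 205.6, 260.8]
tcp_rot: [-3.141, -0.0, 1.492]
contact_force: [0.7, 1.3, -4.6]
opening: 0.092
grasp_force: 58.5
```

>>> drive_tool --plan '[{"x":0,"y":0,"z":0,"ax":0,"ay":0,"az":0,"hand":5},{"x":0,"y":0,"z":0,"ax":0,"ay":0,"az":0,"hand":5},{"x":0,"y":0,"z":0,"ax":0,"ay":0,"az":0,"hand":5},{"x":0,"y":0,"z":0,"ax":0,"ay":0,"az":0,"hand":5}]'

```text
clock: 11.1
eef_pos: [526.5, 202.9, 260.8]
tcp_rot: [-3.141, 0.0, 1.49]
contact_force: [-0.2, -0.3, -4.1]
opening: 0.094
grasp_force: 58.5
```

```bash
python3 - <<'E'
from h import *
s=monitor.sense();print(s["eef_pos"],s["tcp_rot"],s["contact_force"],s["wrist_torque"])
c=imaging.camera_info("wrist");im=imaging.grab_frame("wrist")[:,:,::-1].copy()
h=cv2.cvtColor(im,cv2.COLOR_BGR2HSV);m=cv2.inRange(h,(5,150,80),(20,255,255));m=cv2.morphologyEx(m,cv2.MORPH_OPEN,np.ones((2,2)))
k,l,st,ce=cv2.connectedComponentsWithStats(m);i=1+np.argmax(st[1:,4]);print(st[i])
e=s["eef_pos"];z=140+e[2]-186.7
rc=e[:2]+[0.6,0]
for ct,rr,zz,col in((rc,44,z,(0,255,0)),((527.5,203.6),55,72,(0,0,255))):
    cv2.polylines(im,[(proj(c,[(ct[0]+rr*np.cos(a),ct[1]+rr*np.sin(a),zz) for a in np.linspace(0,6.28,60)])*16).astype(int)],True,col,1,cv2.LINE_AA,4)
cv2.imwrite("pics/over.png",cv2.resize(im,(768,576)))
E
```

```text
[526.53136799 202.87169896 260.78476154] [-3.14148796e+00  2.48709593e-04  1.48988142e+00] [-0.17354171 -0.29245497 -4.07756029] [-0.03237318 -0.01558626 -0.0305234 ]
[ 263  151   52  106 1551]
```

View pics/over.png

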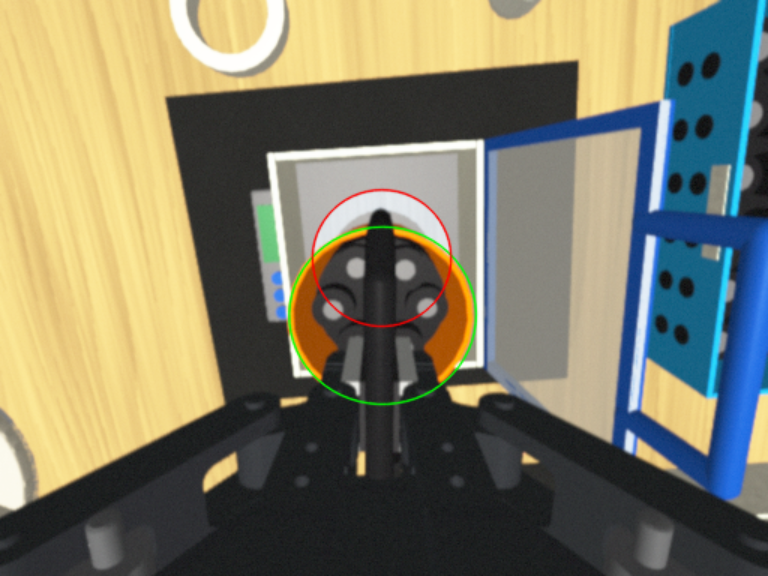

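>>> drive_tool --plan '[{"x":0.01,"y":0,"z":0.1,"ax":0,"ay":0,"az":0,"hand":5},{"x":0.01,"y":0,"z":0.25,"ax":0,"ay":0,"az":0,"hand":5},{"x":0.01,"y":0,"z":0.4,"ax":0,"ay":0,"az":0,"hand":5},{"x":0.01,"y":0,"z":0.55,"ax":0,"ay":0,"az":0,"hand":5},{"x":0.01,"y":0,"z":0.7,"ax":0,"ay":0,"az":0,"hand":5},{"x":0.01,"y":0,"z":0.85,"ax":0,"ay":0,"az":0,"hand":5},{"x":0.01,"y":0,"z":0.95,"ax":0,"ay":0,"az":0,"hand":5},{"x":0.01,"y":0,"z":1.0,"ax":0,"ay":0,"az":0,"hand":5}]'

```text
clock: 11.95
eef_pos: [526.3, 204.2, 210.0]
tcp_rot: [-3.141, 0.0, 1.491]
contact_force: [0.5, -0.3, -3.2]
opening: 0.092
grasp_force: 58.5
```

>>> drive_tool --plan '[{"x":0,"y":0,"z":0.04,"ax":0,"ay":0,"az":0,"hand":5},{"x":0,"y":0,"z":0.08,"ax":0,"ay":0,"az":0,"hand":5},{"x":0,"y":0,"z":0.12,"ax":0,"ay":0,"az":0,"hand":5},{"x":0,"y":0,"z":0.16,"ax":0,"ay":0,"az":0,"hand":5},{"x":0,"y":0,"z":0.2,"ax":0,"ay":0,"az":0,"hand":5},{"x":0,"y":0,"z":0.24,"ax":0,"ay":0,"az":0,"hand":5},{"x":0,"y":0,"z":0.28,"ax":0,"ay":0,"az":0,"hand":5},{"x":0,"y":0,"z":0.32,"ax":0,"ay":0,"az":0,"hand":5}]'

```text
clock: 12.75
eef_pos: [526.6, 204.3, 194.7]
tcp_rot: [3.141, -0.0, 1.491]
contact_force: [-0.3, 0.1, -3.6]
opening: 0.094
grasp_force: 58.7
```

>>> drive_tool --plan '[{"x":0,"y":0,"z":0.03,"ax":0,"ay":0,"az":0,"hand":5},{"x":0,"y":0,"z":0.06,"ax":0,"ay":0,"az":0,"hand":5},{"x":0,"y":0,"z":0.09,"ax":0,"ay":0,"az":0,"hand":5},{"x":0,"y":0,"z":0.12,"ax":0,"ay":0,"az":0,"hand":5},{"x":0,"y":0,"z":0.14,"ax":0,"ay":0,"az":0,"hand":5},{"x":0,"y":0,"z":0.14,"ax":0,"ay":0,"az":0,"hand":5},{"x":0,"y":0,"z":0.14,"ax":0,"ay":0,"az":0,"hand":5},{"x":0,"y":0,"z":0.14,"ax":0,"ay":0,"az":0,"hand":5}]'

```text
clock: 13.55
eef_pos: [526.7, 204.3, 187.9]
tcp_rot: [3.141, -0.0, 1.491]
contact_force: [1.0, 0.3, -1.5]
opening: 0.091
grasp_force: 58.8
```

>>> drive_tool --plan '[{"x":0,"y":0,"z":0.02,"ax":0,"ay":0,"az":0,"hand":5},{"x":0,"y":0,"z":0.04,"ax":0,"ay":0,"az":0,"hand":5},{"x":0,"y":0,"z":0.06,"ax":0,"ay":0,"az":0,"hand":5},{"x":0,"y":0,"z":0.08,"ax":0,"ay":0,"az":0,"hand":5},{"x":0,"y":0,"z":0.1,"ax":0,"ay":0,"az":0,"hand":5},{"x":0,"y":0,"z":0.1,"ax":0,"ay":0,"az":0,"hand":5},{"x":0,"y":0,"z":0.1,"ax":0,"ay":0,"az":0,"hand":5}]'

```text
clock: 14.25
eef_pos: [526.6, 204.3, 182.8]
tcp_rot: [3.141, -0.0, 1.491]
contact_force: [1.0, 0.9, 0.2]
opening: 0.098
grasp_force: 58.9
```

>>> drive_tool --plan '[{"x":0,"y":0,"z":0,"ax":0,"ay":0,"az":0,"hand":5}]'

```text
clock: 14.35
eef_pos: [526.6, 204.3, 182.9]
tcp_rot: [3.141, -0.0, 1.491]
contact_force: [-0.1, 0.3, -0.2]
opening: 0.091
grasp_force: 58.9
```

>>> drive_tool --plan '[{"x":0,"y":0,"z":0,"ax":0,"ay":0,"az":0,"hand":5}]'

```text
clock: 14.45
eef_pos: [526.6, 204.2, 182.8]
tcp_rot: [3.141, -0.0, 1.491]
contact_force: [1.0, -0.7, -0.2]
opening: 0.09
grasp_force: 58.9
```

>>> drive_tool --plan '[{"x":0,"y":0,"z":0,"ax":0,"ay":0,"az":0,"hand":5}]'

```text
clock: 14.55
eef_pos: [526.6, 204.3, 182.9]
tcp_rot: [3.141, -0.0, 1.491]
contact_force: [1.1, 0.2, -0.2]
opening: 0.088
grasp_force: 58.9
```

>>> drive_tool --plan '[{"x":0,"y":0,"z":0,"ax":0,"ay":0,"az":0,"hand":5}]'

```text
clock: 14.65
eef_pos: [526.6, 204.2, 182.8]
tcp_rot: [3.142, -0.0, 1.491]
contact_force: [0.8, -0.3, 0.1]
opening: 0.094
grasp_force: 58.9
```

>>> drive_tool --plan '[{"x":0,"y":0,"z":0.012,"ax":0,"ay":0,"az":0,"hand":5},{"x":0,"y":0,"z":0.012,"ax":0,"ay":0,"az":0,"hand":5},{"x":0,"y":0,"z":0.012,"ax":0,"ay":0,"az":0,"hand":5}]' --grip_force 20

```text
clock: 14.95
eef_pos: [526.6, 204.2, 182.2]
tcp_rot: [3.142, -0.0, 1.491]
contact_force: [1.2, -0.7, -0.8]
opening: 0.095
grasp_force: 58.9
```

>>> drive_tool --plan '[{"x":0,"y":0,"z":0,"ax":0,"ay":0,"az":0,"hand":10},{"x":0,"y":0,"z":0,"ax":0,"ay":0,"az":0,"hand":14},{"x":0,"y":0,"z":0,"ax":0,"ay":0,"az":0,"hand":22},{"x":0,"y":0,"z":0,"ax":0,"ay":0,"az":0,"hand":34},{"x":0,"y":0,"z":0,"ax":0,"ay":0,"az":0,"hand":40},{"x":0,"y":0,"z":0,"ax":0,"ay":0,"az":0,"hand":40}]'

```text
clock: 15.55
eef_pos: [526.5, 204.2, 182.2]
tcp_rot: [-3.141, 0.0, 1.491]
contact_force: [0.5, -0.0, 0.0]
opening: 0.465
grasp_force: 0.0
```

Released. Now straight up, then a check.

>>> drive_tool --plan '[{"x":0,"y":0,"z":-0.2,"ax":0,"ay":0,"az":0,"hand":40},{"x":0,"y":0,"z":-0.6,"ax":0,"ay":0,"az":0,"hand":40},{"x":0,"y":0,"z":-1.2,"ax":0,"ay":0,"az":0,"hand":40},{"x":0,"y":0,"z":-1.8,"ax":0,"ay":0,"az":0,"hand":40},{"x":0,"y":0,"z":-2.4,"ax":0,"ay":0,"az":0,"hand":40},{"x":0,"y":0,"z":-2.6,"ax":0,"ay":0,"az":0,"hand":40},{"x":0,"y":0,"z":-2.6,"ax":0,"ay":0,"az":0,"hand":40},{"x":0,"y":0,"z":-2.6,"ax":0,"ay":0,"az":0,"hand":40}]'

```text
clock: 16.35
eef_pos: [526.1, 204.0, 311.3]
tcp_rot: [-3.141, 0.0, 1.491]
contact_force: [0.5, 0.6, 0.0]
opening: 0.471
grasp_force: 0.0
```

```bash
python3 - <<'E'
from h import *
c=imaging.camera_info("wrist");im=imaging.grab_frame("wrist")[:,:,::-1].copy()
sc=imaging.grab_frame("scene")[:,:,::-1]
for rr,zz,col in((44,136,(0,255,0)),(55,55,(0,0,255))):
    cv2.polylines(im,[(proj(c,[(527.5+rr*np.cos(a),203.6+rr*np.sin(a),zz) for a in np.linspace(0,6.28,60)])*16).astype(int)],True,col,1,cv2.LINE_AA,4)
b=cv2.resize(sc[110:270,280:440],(384,384),interpolation=cv2.INTER_CUBIC)
cv2.imwrite("pics/end.png",np.hstack([im[:,50:450],b]))
E
```

```text
(no output)
```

View pics/end.png

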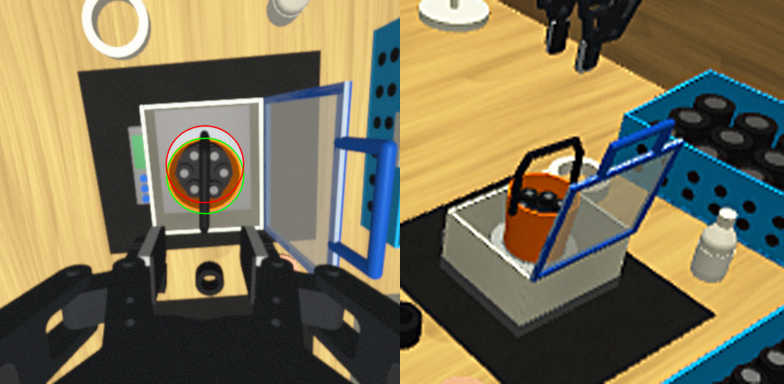

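The pail stands upright, centred on the sunken pan. The cover is open and the gripper is clear.

```bash
python3 -c "
from rig import r
print(r.sign_off())"
```

```text
the job is handed in; nothing more can be done
None
```

The job is handed in: the cover is open on its stop, and the orange pail stands upright in the middle of the sunken pan with the gripper clear; sign-off returned no verdict.

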